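# Tare the bowl on the yarn shop's scale

## Task

Tare the weighing bowl that stands on the scale: with a fingertip, press the tare key of the same colour as that bowl, let it come up, then press the white enter key to confirm; press lightly and keep each key down for about half a second. Press no other key, neither shove nor lift the scale, leave the bowls and everything else on the counter where they stand, and draw the hand back clear at the end.

Things in the scene. Friction and masses are not known exactly. Their poses are not given: they have to be found in the camera images.
- scale: electronic bench scale, switched on, loose on rubber feet, about 3 kg, 322 (x) by 320 mm (y). Origin: centre of its underside; front edge x = -161 mm, turned to the robot. A black panel slopes up 14 deg from the front (31 to 61 mm high), 5 key tops on it at x = -130, z = 50 mm and, from its left, y = 125 red power, 66 blue, 14 green, -38 yellow, -110 mm white enter; the pan lies behind
- pan (a point): centre of the top of the steel weighing pan (198 mm in x by 250 mm in y), 75 mm above the counter, at x = 65 mm, y = 0 in the scale's frame. The bowl in use stands on it, within 20 mm of this point each way
- key_blue_top (a point): centre of the top of the blue tare key, belonging to the blue bowl: a round blue cap 24 mm across on the sloping front panel of the scale. z points out of the panel (up, 14 degrees towards the front), x up the slope. Neighbouring caps are at least 28 mm away edge to edge. It moves with the key
- key_blue (a joint): travel of the blue tare key into the panel, in m: 0 up, 0.007 fully down. Sprung: 3 N at half travel, 6 N fully down, where it meets a hard stop with its top 4 mm proud of the panel; counts as pressed beyond 0.0035, springs back when let go
- key_green_top (a point): centre of the top of the green tare key, belonging to the green bowl: a round green cap 24 mm across on the sloping front panel of the scale. z points out of the panel (up, 14 degrees towards the front), x up the slope. Neighbouring caps are at least 28 mm away edge to edge. It moves with the key
- key_green (a joint): travel of the green tare key into the panel, in m: 0 up, 0.007 fully down. Sprung: 3 N at half travel, 6 N fully down, where it meets a hard stop with its top 4 mm proud of the panel; counts as pressed beyond 0.0035, springs back when let go
- key_yellow_top (a point): centre of the top of the yellow tare key, belonging to the yellow bowl: a round yellow cap 24 mm across on the sloping front panel of the scale. z points out of the panel (up, 14 degrees towards the front), x up the slope. Neighbouring caps are at least 28 mm away edge to edge. It moves with the key
- key_yellow (a joint): travel of the yellow tare key into the panel, in m: 0 up, 0.007 fully down. Sprung: 3 N at half travel, 6 N fully down, where it meets a hard stop with its top 4 mm proud of the panel; counts as pressed beyond 0.0035, springs back when let go
- key_enter_top (a point): centre of the top of the enter key: a white oblong cap, 24 mm up the slope by 44 mm across, at the right-hand end of the row. Axes as for the tare keys; it moves with the key
- key_enter (a joint): travel of the enter key, same values, spring and pressing point as the tare keys
- key_power_top (a point): centre of the top of the red round power key, 18 mm across, at the left-hand end of the row; not to be pressed
- key_power (a joint): travel of the power key, same values and spring as the tare keys; pressing it would switch the scale off
- bowl_blue: loose blue plastic weighing bowl, 140 mm across the rim, 55 mm high, 0.16 kg. Origin: centre of its underside. It stands either on the scale's pan or on the riser
- bowl_green: loose green plastic weighing bowl, 140 mm across the rim, 55 mm high, 0.16 kg. Origin: centre of its underside. It stands either on the scale's pan or on the riser
- bowl_yellow: loose yellow plastic weighing bowl, 140 mm across the rim, 55 mm high, 0.16 kg. Origin: centre of its underside. It stands either on the scale's pan or on the riser
- riser: fixed wooden riser 400 mm (its x) by 160 mm, 75 mm high, at the right of the counter, carrying the two bowls not in use. Origin: centre of its underside on the counter
- mushroom: loose wooden darning mushroom, standing on its stem, 72 mm across, 99 mm high, on the counter to the left of the scale. Origin: centre of its foot
- tin: loose round brass tin, 75 mm across, 32 mm high, on the counter to the right of the scale. Origin: centre of its underside
- jar: loose amber glass jar with a wooden cap, 76 mm across, 100 mm high, on the counter at the left. Origin: centre of its underside
- needle_cup: loose white cup, 80 mm across and 110 mm high, with knitting needles standing in it up to 195 mm, on the counter at the left, beyond the jar. Origin: centre of its underside
Mind the look-alikes: they are no part of the job. Several things have the shape of the bowl_yellow; the one meant has the colours described above.

How it is judged (in metres and radians):
On the way, in this order (a step that is already met when the one before it is completed fails the run):
1. the tare key of the colour of the bowl on the pan is held down (past 3.5 mm of its 7 mm) for 0.3 s (((horizontal distance between bowl_blue and pan below 0.06 m and value of joint key_blue above 0.0035 m) or (horizontal distance between bowl_green and pan below 0.06 m and value of joint key_green above 0.0035 m) or (horizontal distance between bowl_yellow and pan below 0.06 m and value of joint key_yellow above 0.0035 m))), for 0.3 s.
2. that key has come up again (value of joint each of key_blue, key_green, key_yellow, key_enter, key_power below 0.0015 m), for 0.1 s.
3. the enter key is held down (past 3.5 mm) for 0.3 s (value of joint key_enter above 0.0035 m), for 0.3 s.
At the end, for the whole second after the job is handed in: All five keys are up (within 1.5 mm), the same bowl stands on the pan, the scale is within 12 mm of where it was, and every bowl and other loose thing stands upright, at rest and within 20 mm of where it was (all of step 2 and horizontal distance between any of bowl_blue, bowl_green, bowl_yellow and pan below 0.06 m and distance of scale from where it was at the start of the episode below 0.012 m and linear speed of scale below 0.01 m/s and distance of each of mushroom, tin, jar, needle_cup, bowl_blue, bowl_green, bowl_yellow from where it was at the start of the episode below 0.02 m and angle between each of mushroom, tin, jar, needle_cup, bowl_blue, bowl_green, bowl_yellow's own z axis and vertical below 0.15 rad and linear speed of each of mushroom, tin, jar, needle_cup, bowl_blue, bowl_green, bowl_yellow below 0.02 m/s); the robot touches nothing.
It fails at once if a tare key is pressed (2 mm) whose bowl is not on the pan ((not (horizontal distance between bowl_blue and pan below 0.06 m) and value of joint key_blue above 0.002 m) or (not (horizontal distance between bowl_green and pan below 0.06 m) and value of joint key_green above 0.002 m) or (not (horizontal distance between bowl_yellow and pan below 0.06 m) and value of joint key_yellow above 0.002 m)).
It fails at once if the power key is pressed (2 mm) (value of joint key_power above 0.002 m).
It fails at once if a key or the scale is pressed with more than 20 N (contact force between any of the fingers, the arm and scale above 20 N).
It fails at once if the scale is shoved (12 mm), lifted or tipped (distance of scale from where it was at the start of the episode above 0.012 m or height (world z) of scale above 0.006 m or angle between scale's own z axis and vertical above 0.05 rad).
It fails at once if a bowl or another loose thing is moved (20 mm), lifted or tipped (distance of any of mushroom, tin, jar, needle_cup, bowl_blue, bowl_green, bowl_yellow from where it was at the start of the episode above 0.02 m or angle between any of mushroom, tin, jar, needle_cup, bowl_blue, bowl_green, bowl_yellow's own z axis and vertical above 0.25 rad).
It also fails if it takes over 48 s, if anything falls off the work surface, if the arm or the gripper's body presses on something with over 40 N, if the wrist force passes 120 N, or if a joint passes its speed limit or range.

## Robot

A 6-joint arm with a two-finger parallel gripper is mounted at the origin on the work surface. World frame = base frame: x ahead of the robot, y to its left, z up, the work surface at z = 0. Lengths are in mm, angles in degrees, forces in N, time in s.
With the tool pointing down it reaches from about 300 to 850 mm from the base axis. Payload 4.2 kg.
Tool frame: the origin (TCP) lies at the very end of the fingers, on their centre line; the grasp point (between the pads) lies 19 mm behind it; z points along the fingers, y is the line along which they close (so a half turn about z gives the same grasp; the last joint's range is limited). The gripper opens to 91 mm and grips with 3 to 60 N. Pads are 32 mm wide; open, the fingers measure 118 mm over their backs; the gripper's body (76 mm by 178 mm) begins 60 mm behind the grasp point.
Start: joints at [-75, 18.312, 89.639, -0, 72.044, -1.146], TCP at [159.902, -552.336, 213.976] pointing down, gripper open.
Joint ranges: [-177.97, 177.97], [-48.28, 115.42], [12.27, 149.76], [-77.06, 257.06], [2.81, 150.46], [-146.56, 146.56]. Speed limits (degrees/s): [147.25, 147.25, 180, 180, 180, 180].

## Interface

Orientations are given as [roll, pitch, yaw] about the fixed x, y, z axes, in that order (R = Rz(yaw) Ry(pitch) Rx(roll)).
In Python, from workcell import env, grab_frame gives the robot as it stands. The module is installed in compiled form; this text tells all that it offers.
- The arm moves only by the tool move_arm, never from a script. Its argument "plan" is a list of rows, each an object of numbers: "tx", "ty", "tz": the shift along the tool's x, y, z in cm; "wx", "wy", "wz": the turn, a rotation vector about the tool's x, y, z in rad. In form: [{"tx": .., "ty": .., "tz": .., "wx": .., "wy": .., "wz": ..}, ...]. A call has 1 to 12 rows; each row shifts and turns the commanded pose from where the row before left it, along the tool's axes as they then stand; what a row does not reach is not made up. A row lasts 1/12 s, in which the tool goes at most 41.7 mm and 7.16 degrees, less where a joint would pass 70% of its speed; a pose out of reach is approached as far as the arm can. A call is refused whole if a number of a shift passes 4.17 or a number of a turn 0.125, either way. A call with a gripper value outside its range is refused whole. "gripper" is the finger opening in cm, from 0 to 9.12, set as the call begins (left out, the last holds). The fingers move at their own pace and stop on an object; "force" is the grip in N (left out, the last holds). Time passes only in rows, so rows that do not move let the fingers close. It gives the time, the measured TCP pose, the force, the opening and the grip force at its end, in the units of the state.
- env.state(): the state, without advancing time (a new reading comes with each control period).
- grab_frame(name): name is "side" or "top"; returns a dict with "color" (420x560x3 uint8, red, green, blue), "vfov" (degrees; the focal length in pixels is half the picture's height over the tangent of half this angle, whatever the lens; pixels are square), "cx", "cy" (the principal point, pixels), "k1" (the pictures are not rectified: a ray, as slopes to the right and down, at radius r is drawn at 1 + k1 r^2 times it, then the intrinsics apply), "view" (4x4, takes a point from world to camera coordinates). Camera axes: x right, y up, looking along -z (the intrinsics and any distortion apply to the point x, -y, -z); pixel columns grow to the right and rows downward; lengths in mm; the calibration is good to about 2 mm. A picture is of the moment at which its call begins. There is no depth.
- env.job_done(): hands the job in; it is judged then, once.
The state is a dict: "time_s": time; "qpos": joint angles; "qvel": joint speeds; "effort": joint torques, N m; "ee_pos": TCP position; "ee_rot": TCP orientation; "force": force on the tool from outside, world axes, zero at the start; "torque": the same for the moment, N m; "gripper_width": finger opening in mm; "gripper_force": force on a finger pad.
Only numpy, scipy, OpenCV 4.12 (cv2) and the standard library are available. Lean on these libraries where they do the work, as an engineer would, in place of code of your own. Each camera call takes 0.05 s, during which the arm holds its last target. There are 200 camera calls.

## Working session

There is one attempt and no reset: what is moved stays moved. The work goes in short steps, Python scripts to look and compute and a tool call to move; the robot and the scene stay as the last step left them, time stands still between calls to the robot, and variables do not carry over. Pictures are saved under pics/ and viewed, at most 10 in all, crops included, and the job is handed in when it is done.

Besides the shell and the picture viewer there is one more tool, called after "Request:" as name(argument=value, ...), one argument or row to a line, values as JSON. move_arm: Moves the arm, as the interface text tells. Its arguments: {"type":"object","properties":{"plan":{"type":"array","items":{"type":"object","properties":{"tx":{"type":"number"},"ty":{"type":"number"},"tz":{"type":"number"},"wx":{"type":"number"},"wy":{"type":"number"},"wz":{"type":"number"}}}},"gripper":{"type":"number"},"force":{"type":"number"}},"required":["plan"]}

```bash
mkdir -p pics
python3 - <<'E'
from workcell import env, grab_frame
import cv2,pickle
d={}
for n in("side","top"):
    f=grab_frame(n); d[n]=f; cv2.imwrite(f"pics/{n}0.png",f["color"][:,:,::-1])
    print(n,f["vfov"],f["cx"],f["cy"],f["k1"],f["view"])
pickle.dump(d,open("f0.pkl","wb"))
print(env.state())
E
```

```text
side 42.41630412102096 275.17599629963115 209.15475051285117 -0.051380428214525806 [[ 6.70207320e-01 -7.41854998e-01 -2.17557087e-02 -4.58169526e+02]
 [ 4.51129580e-01  3.83933231e-01  8.05653384e-01 -2.54829136e+02]
 [-5.89325250e-01 -5.49769439e-01  5.91987596e-01 -1.81225257e+03]
 [ 0.00000000e+00  0.00000000e+00  0.00000000e+00  1.00000000e+00]]
top 50.1348831769015 283.6728186147623 203.97046653349315 -0.05682503172402491 [[ 2.16135808e-02 -9.99766156e-01  6.97457951e-04 -1.21427157e+02]
 [ 9.81026370e-01  2.13428810e-02  1.92695985e-01 -5.65671194e+02]
 [-1.92665810e-01 -3.48062560e-03  9.81258259e-01 -1.47482546e+03]
 [ 0.00000000e+00  0.00000000e+00  0.00000000e+00  1.00000000e+00]]
{'time_s': 0.1, 'qpos': array([-7.50002854e+01,  1.83487434e+01,  8.96995705e+01, -1.20415594e-03,
        7.20445014e+01, -1.14600526e+00]), 'qvel': array([-0.01149768, -0.15067759, -0.23923051, -0.04857688, -0.0891766 ,
        0.03425388]), 'effort': array([ 3.06650727e-04, -4.13332987e+01, -2.32510167e+01,  7.29508116e-02,
        4.22026694e-02, -4.36060225e-05]), 'ee_pos': array([ 159.77214591, -551.88216307,  213.19564111]), 'ee_rot': array([-1.79907180e+02, -7.11649846e-04,  1.61460914e+01]), 'force': array([-1.12908128,  0.23485632,  0.69110343]), 'torque': array([-0.0144868 ,  0.05476442,  0.02874557]), 'gripper_force': 0.0, 'gripper_width': 91.38139182774951}
```

View pics/top0.png

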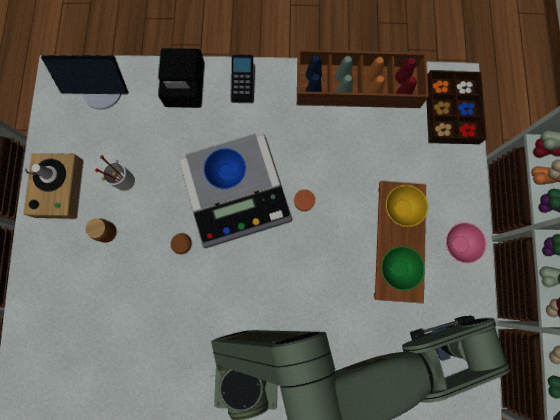

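View pics/side0.png

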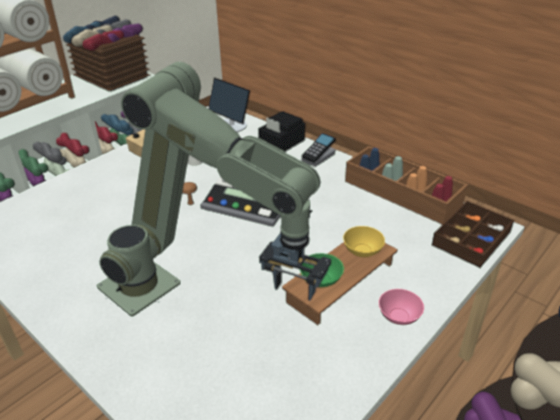

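The blue bowl is on the pan. In the top view the keys are red (210,235), blue (226,230), green (241,226), yellow (256,221) and white (276,215). The green and yellow bowls are on the riser.

```bash
cat > h.py <<'E'
import numpy as np,cv2
def K(f):
    F=f["color"].shape[0]/2/np.tan(np.radians(f["vfov"]/2))
    return np.array([[F,0,f["cx"]],[0,F,f["cy"]],[0,0,1.]]),np.array([f["k1"],0,0,0,0])
def ray(f,uv):
    k,d=K(f); p=cv2.undistortPointsIter(np.array([[uv]],float),k,d,None,None,(3,50,1e-9))[0,0]
    V=f["view"]; R=V[:3,:3]; return -R.T@V[:3,3], R.T@np.array([p[0],-p[1],-1])
def cast(f,uv,z):
    o,d=ray(f,uv); return o+d*(z-o[2])/d[2]
def proj(f,P):
    k,d=K(f); c=f["view"]@np.append(P,1); c=c[:3]*[1,-1,-1]
    return cv2.projectPoints(c[None],np.zeros(3),np.zeros(3),k,d)[0][0,0]
def blob(f,box,lo,hi):
    x0,y0,x1,y1=box; h=cv2.cvtColor(f["color"],cv2.COLOR_RGB2HSV)[y0:y1,x0:x1]
    m=cv2.inRange(h,np.array(lo),np.array(hi)); n,_,s,c=cv2.connectedComponentsWithStats(m)
    i=1+np.argmax(s[1:,4]); return c[i]+[x0,y0], s[i,4]
E
python3 - <<'E'
import pickle; from h import *
d=pickle.load(open("f0.pkl","rb"))
f=d["top"]
Y={"red":125,"blue":66,"green":14,"yellow":-38,"white":-110}
B={"top":{"red":(203,229,217,242),"blue":(219,223,233,237),"green":(234,219,248,233),"yellow":(249,214,263,228),"white":(266,207,287,223)},
"side":{"red":(204,194,214,204),"blue":(214,196,225,207),"green":(225,198,237,211),"yellow":(240,202,254,214),"white":(256,204,272,218)}}
H={"red":((0,120,80),(9,255,255)),"blue":((100,120,80),(130,255,255)),"green":((45,100,60),(90,255,255)),"yellow":((15,120,100),(38,255,255)),"white":((0,0,150),(180,70,255))}
src=[];dst={"top":[],"side":[]}
for n in Y:
    src.append([-130,Y[n]])
    for v in("top","side"):
        try:
            c,a=blob(d[v],B[v][n],*H[n]); p=cast(d[v],c,50); dst[v].append(p[:2]); print(n,v,c.round(1),a,p.round(1))
        except Exception as e: dst[v].append([np.nan]*2);print(n,v,e)
S=np.array(src,float)
for v in dst:
    D=np.array(dst[v]); ok=~np.isnan(D[:,0])
    s,dd=S[ok],D[ok]; 
    a=s-s.mean(0);b=dd-dd.mean(0)
    th=np.arctan2((a[:,0]*b[:,1]-a[:,1]*b[:,0]).sum(),(a*b).sum())
    R=np.array([[np.cos(th),-np.sin(th)],[np.sin(th),np.cos(th)]]); t=dd.mean(0)-R@s.mean(0)
    print(v,np.degrees(th),t,"res",(dd-(s@R.T+t)).round(1).tolist()); print((S@R.T+t).round(1).tolist())
for n,uv,z in(("mush",(180,243),90),("tin",(305,200),32),("jar",(100,230),100)): print(n,cast(f,uv,z).round())
c=[cv2.resize(d["top"]["color"][190:260,170:320],None,fx=5,fy=5),cv2.resize(d["side"]["color"][175:235,185:335],None,fx=5,fy=5)]
cv2.imwrite("pics/crop.png",cv2.resize(np.vstack(c),(690,598))[:,:,::-1])
E
```

```text
red top [209.3 235.4] 21 [455.6 139.8  50. ]
red side [209.9 198.8] 23 [451.6 134.2  50. ]
blue top [225.9 230.2] 40 [474.5  84.3  50. ]
blue side [222.4 201.9] 28 [468.9  81.4  50. ]
green top [240.6 225.8] 35 [490.7  35.3  50. ]
green side [234.3 204.7] 26 [486.1  32.8  50. ]
yellow top [255.4 221.2] 35 [507.4 -14.6  50. ]
yellow side [247.4 207.8] 40 [504.3 -20.   50. ]
white top [275.7 214.8] 64 [530.9 -82.9  50. ]
white side [264.4 211.8] 67 [527.7 -87.2  50. ]
top 18.638002535135193 [618.63563476  63.12242884] res [[0.1, -0.2], [0.1, 0.2], [-0.3, 0.4], [-0.2, -0.1], [0.3, -0.3]]
[[455.5, 140.0], [474.4, 84.1], [491.0, 34.8], [507.6, -14.4], [530.6, -82.7]]
side 19.027781561681504 [614.34536741  59.84553428] res [[0.9, -1.4], [-1.1, 1.6], [-0.8, 2.1], [0.5, -1.6], [0.4, -0.7]]
[[450.7, 135.6], [469.9, 79.9], [486.9, 30.7], [503.8, -18.5], [527.3, -86.5]]
mush [423. 228.  90.]
tin [ 588. -183.   32.]
jar [459. 495. 100.]
```

View pics/crop.png

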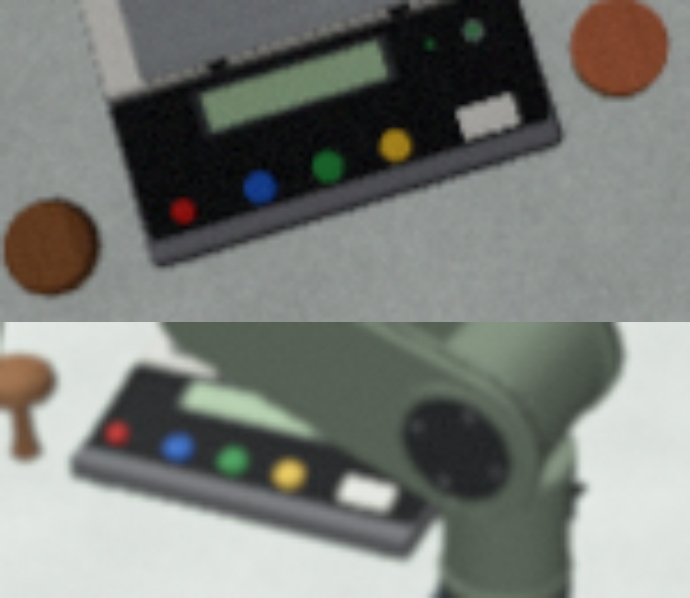

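Request:
move_arm(
  gripper=0,
  force=10,
  plan=[
    {"tx":1.0,"ty":-1.2},
    {"tx":1.89,"ty":-2.17},
    {"tx":1.89,"ty":-2.17},
    {"tx":1.89,"ty":-2.17},
    {"tx":1.89,"ty":-2.17},
    {"tx":1.89,"ty":-2.17},
    {"tx":1.89,"ty":-2.17},
    {"tx":1.89,"ty":-2.17},
    {"tx":1.89,"ty":-2.17},
    {"tx":1.89,"ty":-2.17},
    {"tx":1.89,"ty":-2.17},
    {"tx":1.89,"ty":-2.17},
  ],
)

```text
schema error: expected keys tx, ty, tz, wx, wy, wz
```

Request:
move_arm(
  plan=[
    {"tx":1.89,"ty":-2.17},
    {"tx":1.89,"ty":-2.17},
    {"tx":1.89,"ty":-2.17},
    {"tx":1.89,"ty":-2.17},
    {"tx":1.89,"ty":-2.17},
    {"tx":1.89,"ty":-2.17},
    {"tx":1.89,"ty":-2.17},
    {"tx":1.89,"ty":-2.17},
    {"tx":1.89,"ty":-2.17},
    {"tx":1.89,"ty":-2.17},
    {"tx":1.89,"ty":-2.17},
    {"tx":1.0,"ty":-1.2},
  ],
)

```text
schema error: expected keys tx, ty, tz, wx, wy, wz
```

Request:
move_arm(
  plan=[
    {"wy":0.081,"wz":-0.015},
    {"wy":0.081,"wz":-0.015},
    {"wy":0.082,"wz":-0.015},
    {"tz":0},
    {"tz":0},
  ],
)

```text
schema error: expected keys tx, ty, tz, wx, wy, wz
```

Request:
move_arm(
  gripper=0,
  force=10,
  plan=[
    {"tx":1.0,"ty":-1.2,"tz":0,"wx":0,"wy":0,"wz":0},
    {"tx":1.89,"ty":-2.17,"tz":0,"wx":0,"wy":0,"wz":0},
    {"tx":1.89,"ty":-2.17,"tz":0,"wx":0,"wy":0,"wz":0},
    {"tx":1.89,"ty":-2.17,"tz":0,"wx":0,"wy":0,"wz":0},
    {"tx":1.89,"ty":-2.17,"tz":0,"wx":0,"wy":0,"wz":0},
    {"tx":1.89,"ty":-2.17,"tz":0,"wx":0,"wy":0,"wz":0},
    {"tx":1.89,"ty":-2.17,"tz":0,"wx":0,"wy":0,"wz":0},
    {"tx":1.89,"ty":-2.17,"tz":0,"wx":0,"wy":0,"wz":0},
    {"tx":1.89,"ty":-2.17,"tz":0,"wx":0,"wy":0,"wz":0},
    {"tx":1.89,"ty":-2.17,"tz":0,"wx":0,"wy":0,"wz":0},
    {"tx":1.89,"ty":-2.17,"tz":0,"wx":0,"wy":0,"wz":0},
    {"tx":1.89,"ty":-2.17,"tz":0,"wx":0,"wy":0,"wz":0},
  ],
)

```text
time_s: 1.1
ee_pos: [299.6, -249.4, 213.7]
ee_rot: [-180.0, 0.0, 16.1]
force: [0.6, -0.5, -0.3]
gripper_width: 14.1
gripper_force: 0.0
```

Request:
move_arm(
  plan=[
    {"tx":1.89,"ty":-2.17,"tz":0,"wx":0,"wy":0,"wz":0},
    {"tx":1.89,"ty":-2.17,"tz":0,"wx":0,"wy":0,"wz":0},
    {"tx":1.89,"ty":-2.17,"tz":0,"wx":0,"wy":0,"wz":0},
    {"tx":1.89,"ty":-2.17,"tz":0,"wx":0,"wy":0,"wz":0},
    {"tx":1.89,"ty":-2.17,"tz":0,"wx":0,"wy":0,"wz":0},
    {"tx":1.89,"ty":-2.17,"tz":0,"wx":0,"wy":0,"wz":0},
    {"tx":1.89,"ty":-2.17,"tz":0,"wx":0,"wy":0,"wz":0},
    {"tx":1.89,"ty":-2.17,"tz":0,"wx":0,"wy":0,"wz":0},
    {"tx":1.89,"ty":-2.17,"tz":0,"wx":0,"wy":0,"wz":0},
    {"tx":1.89,"ty":-2.17,"tz":0,"wx":0,"wy":0,"wz":0},
    {"tx":1.89,"ty":-2.17,"tz":0,"wx":0,"wy":0,"wz":0},
    {"tx":1.0,"ty":-1.2,"tz":0,"wx":0,"wy":0,"wz":0},
  ],
)

```text
time_s: 2.1
ee_pos: [439.9, 52.9, 213.6]
ee_rot: [-180.0, -0.0, 16.3]
force: [-0.9, -0.6, -0.8]
gripper_width: 0.3
gripper_force: 0.0
```

Request:
move_arm(
  plan=[
    {"tx":0,"ty":0,"tz":0,"wx":0,"wy":0.081,"wz":-0.015},
    {"tx":0,"ty":0,"tz":0,"wx":0,"wy":0.081,"wz":-0.015},
    {"tx":0,"ty":0,"tz":0,"wx":0,"wy":0.082,"wz":-0.015},
    {"tx":0,"ty":0,"tz":0,"wx":0,"wy":0,"wz":0},
    {"tx":0,"ty":0,"tz":0,"wx":0,"wy":0,"wz":0},
  ],
)

```text
time_s: 2.52
ee_pos: [438.1, 50.2, 213.8]
ee_rot: [179.7, -13.9, 18.7]
force: [0.2, 0.9, 0.8]
gripper_width: 0.5
gripper_force: 0.0
```

Request:
move_arm(
  plan=[
    {"tx":0,"ty":-0.48,"tz":1,"wx":0,"wy":0,"wz":0},
    {"tx":0.17,"ty":-0.48,"tz":2.5,"wx":0,"wy":0,"wz":0},
    {"tx":0,"ty":-0.48,"tz":2.5,"wx":0,"wy":0,"wz":0},
    {"tx":0,"ty":-0.48,"tz":2.5,"wx":0,"wy":0,"wz":0},
    {"tx":0,"ty":0,"tz":2.5,"wx":0,"wy":0,"wz":0},
    {"tx":0,"ty":0,"tz":1.9,"wx":0,"wy":0,"wz":0},
    {"tx":0,"ty":0,"tz":0,"wx":0,"wy":0,"wz":0},
    {"tx":0,"ty":0,"tz":0,"wx":0,"wy":0,"wz":0},
    {"tx":0,"ty":0,"tz":0,"wx":0,"wy":0,"wz":0},
  ],
)

```text
time_s: 3.27
ee_pos: [465.5, 78.7, 89.9]
ee_rot: [179.7, -14.0, 18.8]
force: [-0.4, -1.0, 1.0]
gripper_width: 0.3
gripper_force: 0.0
```

Run:
```python
from workcell import env, grab_frame
from h import *; import pickle
d={n:grab_frame(n) for n in("side","top")}; pickle.dump(d,open("f1.pkl","wb"))
s=env.state(); p=s["ee_pos"]; print(p,s["ee_rot"],s["force"])
im=[]
for n in d:
    u=proj(d[n],p); print(n,u)
    x,y=(160,160) if n=="side" else (170,180)
    im.append(cv2.resize(d[n]["color"][y:y+90,x:x+130],None,fx=6,fy=6,interpolation=cv2.INTER_CUBIC)[:,:,::-1].copy())
    cv2.drawMarker(im[-1],tuple(int(6*(a-b)) for a,b in zip(u,(x,y))),(255,0,255),0,14,1)
    cv2.imwrite(f"pics/{n}1.png",im[-1])
```

```text
[465.37670787  78.58832838  90.45215125] [179.6396394  -14.11779411  18.77278473] [0.1277942  0.31285307 0.33162185]
side [221.3679713  194.00234519]
top [225.98363336 231.32008848]
```

View pics/side1.png

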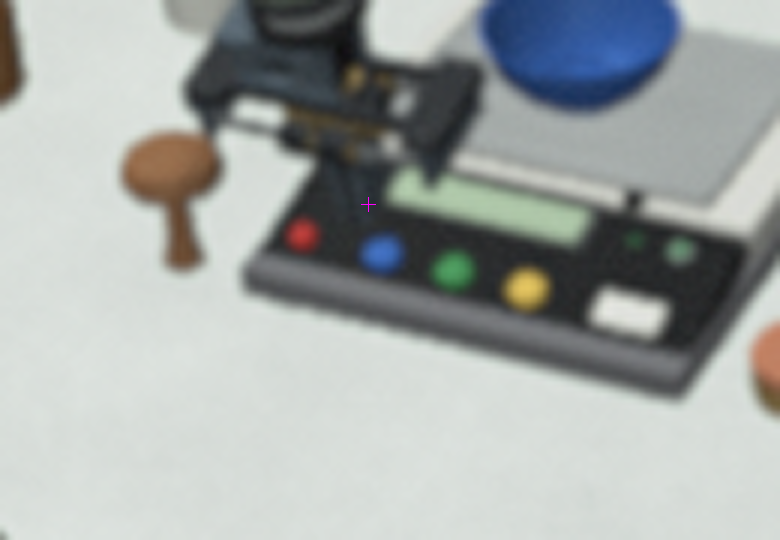

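View pics/top1.png

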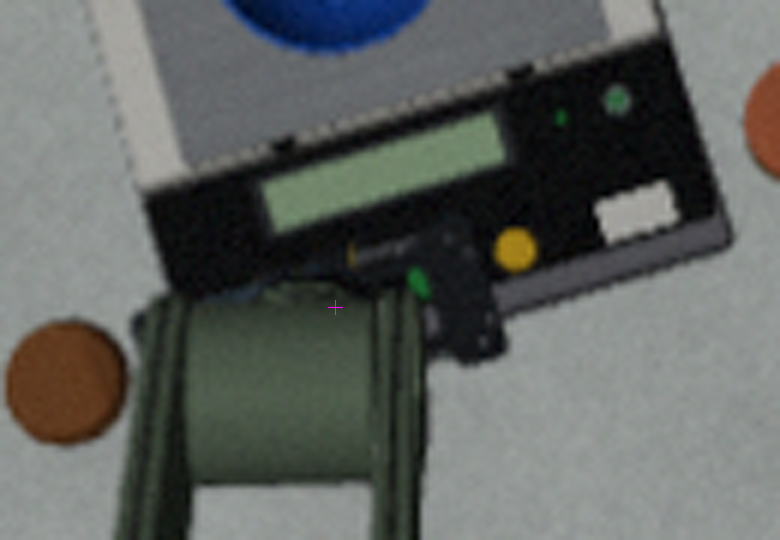

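The side view shows the closed fingertip just above and left of the blue key (382,252), dark on a dark panel. I'll enhance the contrast to check where the tip is.

Run:
```python
from h import *; import pickle
f=pickle.load(open("f1.pkl","rb"))["side"]
c=f["color"][175:225,195:255].astype(float)
c=(np.clip(c/90,0,1)**.6*255).astype(np.uint8)
c=cv2.resize(c,None,fx=12,fy=12,interpolation=cv2.INTER_CUBIC)[:,:,::-1].copy()
for P,col in(((465.4,78.6,90.4),(255,0,255)),((474.4,84.1,50),(0,255,255)),((472.2,82,50),(0,0,255))):
    u=proj(f,np.array(P)); cv2.drawMarker(c,tuple(int(12*(a-b)) for a,b in zip(u,(195,175))),col,0,14,1)
cv2.imwrite("pics/side1b.png",c)
```

```text
(no output)
```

View pics/side1b.png

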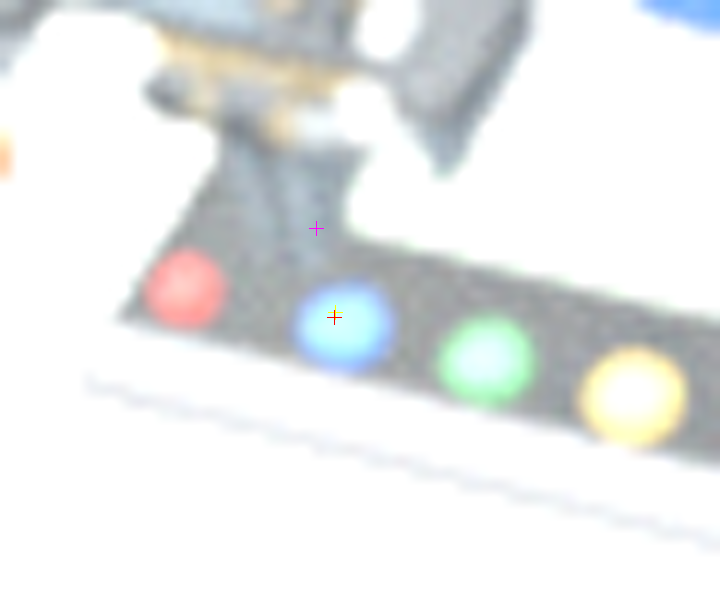

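Request:
move_arm(
  plan=[
    {"tx":0,"ty":0.2,"tz":0.8,"wx":0,"wy":0,"wz":0},
    {"tx":0,"ty":0,"tz":0.8,"wx":0,"wy":0,"wz":0},
    {"tx":0,"ty":0,"tz":0.7,"wx":0,"wy":0,"wz":0},
    {"tx":0,"ty":0,"tz":0.5,"wx":0,"wy":0,"wz":0},
    {"tx":0,"ty":0,"tz":0.3,"wx":0,"wy":0,"wz":0},
    {"tx":0,"ty":0,"tz":0.1,"wx":0,"wy":0,"wz":0},
    {"tx":0,"ty":0,"tz":0,"wx":0,"wy":0,"wz":0},
    {"tx":0,"ty":0,"tz":0,"wx":0,"wy":0,"wz":0},
  ],
)

```text
time_s: 4.03
ee_pos: [472.3, 79.0, 58.0]
ee_rot: [179.7, -14.0, 18.8]
force: [0.5, 0.0, 0.4]
gripper_width: 0.7
gripper_force: 0.0
```

Run:
```python
from workcell import env, grab_frame
from h import *
f=grab_frame("side"); s=env.state(); p=s["ee_pos"]; print(p,s["force"])
c=f["color"][175:225,195:255].astype(float)
c=(np.clip(c/130,0,1)**.6*255).astype(np.uint8)
c=cv2.resize(c,None,fx=12,fy=12,interpolation=cv2.INTER_CUBIC)[:,:,::-1].copy()
u=proj(f,p); cv2.drawMarker(c,tuple(int(12*(a-b)) for a,b in zip(u,(195,175))),(255,0,255),0,14,1)
cv2.imwrite("pics/side2.png",c)
```

```text
[472.37908358  78.97420272  58.16977171] [ 0.84137445 -0.39092139 -0.67518685]
```

View pics/side2.png

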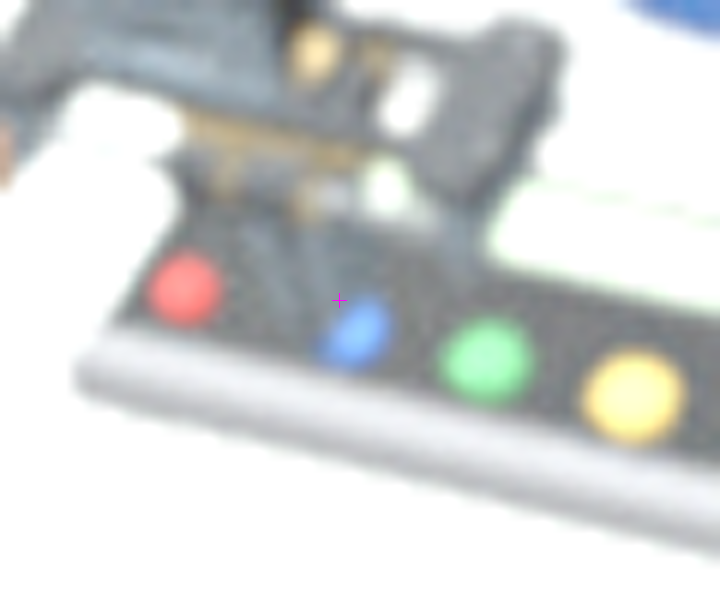

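The fingertip sits about 7 mm above the blue key and covers its upper-left half, with the visible part of the cap at (355,335). I'll shift it 4 mm to the right and descend slowly, watching the force.

Request:
move_arm(
  plan=[
    {"tx":0,"ty":0.2,"tz":0,"wx":0,"wy":0,"wz":0},
    {"tx":0,"ty":0.2,"tz":0.1,"wx":0,"wy":0,"wz":0},
    {"tx":0,"ty":0,"tz":0.2,"wx":0,"wy":0,"wz":0},
    {"tx":0,"ty":0,"tz":0.2,"wx":0,"wy":0,"wz":0},
    {"tx":0,"ty":0,"tz":0.1,"wx":0,"wy":0,"wz":0},
    {"tx":0,"ty":0,"tz":0.1,"wx":0,"wy":0,"wz":0},
    {"tx":0,"ty":0,"tz":0,"wx":0,"wy":0,"wz":0},
    {"tx":0,"ty":0,"tz":0,"wx":0,"wy":0,"wz":0},
  ],
)

```text
time_s: 4.75
ee_pos: [475.1, 75.7, 51.1]
ee_rot: [179.7, -14.0, 18.8]
force: [0.5, 0.6, 0.2]
gripper_width: 0.5
gripper_force: 0.0
```

Request:
move_arm(
  plan=[
    {"tx":0,"ty":0,"tz":0.1,"wx":0,"wy":0,"wz":0},
    {"tx":0,"ty":0,"tz":0.1,"wx":0,"wy":0,"wz":0},
    {"tx":0,"ty":0,"tz":0,"wx":0,"wy":0,"wz":0},
  ],
)

```text
time_s: 5.0
ee_pos: [475.7, 75.8, 49.2]
ee_rot: [179.7, -14.0, 18.8]
force: [-0.5, 0.2, -0.6]
gripper_width: 0.4
gripper_force: 0.2
```

Request:
move_arm(
  plan=[
    {"tx":0,"ty":0,"tz":0.1,"wx":0,"wy":0,"wz":0},
    {"tx":0,"ty":0,"tz":0,"wx":0,"wy":0,"wz":0},
  ],
)

```text
time_s: 5.17
ee_pos: [475.9, 75.9, 48.3]
ee_rot: [179.7, -14.0, 18.8]
force: [-0.2, 0.7, 1.7]
gripper_width: 0.6
gripper_force: 0.6
```

Request:
move_arm(
  plan=[
    {"tx":0,"ty":0,"tz":0.1,"wx":0,"wy":0,"wz":0},
    {"tx":0,"ty":0,"tz":0.05,"wx":0,"wy":0,"wz":0},
    {"tx":0,"ty":0,"tz":0,"wx":0,"wy":0,"wz":0},
    {"tx":0,"ty":0,"tz":0,"wx":0,"wy":0,"wz":0},
  ],
)

```text
time_s: 5.5
ee_pos: [476.3, 76.0, 47.0]
ee_rot: [179.7, -14.0, 18.8]
force: [-1.2, 0.8, 2.1]
gripper_width: 0.6
gripper_force: 1.2
```

Request:
move_arm(
  plan=[
    {"tx":0,"ty":0,"tz":0.1,"wx":0,"wy":0,"wz":0},
    {"tx":0,"ty":0,"tz":0,"wx":0,"wy":0,"wz":0},
    {"tx":0,"ty":0,"tz":0,"wx":0,"wy":0,"wz":0},
  ],
)

```text
time_s: 5.75
ee_pos: [476.5, 76.1, 46.0]
ee_rot: [179.7, -14.0, 18.8]
force: [-0.6, 1.0, 3.1]
gripper_width: 0.5
gripper_force: 1.6
```

Request:
move_arm(
  plan=[
    {"tx":0,"ty":0,"tz":0.1,"wx":0,"wy":0,"wz":0},
    {"tx":0,"ty":0,"tz":0.07,"wx":0,"wy":0,"wz":0},
    {"tx":0,"ty":0,"tz":0,"wx":0,"wy":0,"wz":0},
    {"tx":0,"ty":0,"tz":0,"wx":0,"wy":0,"wz":0},
    {"tx":0,"ty":0,"tz":0,"wx":0,"wy":0,"wz":0},
    {"tx":0,"ty":0,"tz":0,"wx":0,"wy":0,"wz":0},
    {"tx":0,"ty":0,"tz":0,"wx":0,"wy":0,"wz":0},
  ],
)

```text
time_s: 6.33
ee_pos: [476.9, 76.2, 44.4]
ee_rot: [179.7, -14.0, 18.8]
force: [-0.8, 0.3, 5.4]
gripper_width: 0.5
gripper_force: 2.4
```

Run:
```python
from workcell import env, grab_frame
import numpy as np
F=[];Q=[]
for i in range(3):
    grab_frame("side"); s=env.state(); F.append(s["force"]);Q.append(s["gripper_force"])
print(np.mean(F,0),Q,s["ee_pos"],s["time_s"])
```

```text
[-1.30185507  1.30622192  4.21585357] [2.365796706872061, 2.3683742783032358, 2.37076190271182] [476.91048685  76.22046063  44.34748585] 6.4833
```

Request:
move_arm(
  plan=[
    {"tx":0,"ty":0,"tz":-0.2,"wx":0,"wy":0,"wz":0},
    {"tx":0,"ty":0,"tz":-0.5,"wx":0,"wy":0,"wz":0},
    {"tx":0,"ty":0,"tz":-1.2,"wx":0,"wy":0,"wz":0},
    {"tx":0,"ty":0,"tz":-1.6,"wx":0,"wy":0,"wz":0},
    {"tx":0,"ty":0,"tz":0,"wx":0,"wy":0,"wz":0},
    {"tx":0,"ty":2.2,"tz":0,"wx":0,"wy":0,"wz":0},
    {"tx":0,"ty":3.5,"tz":0,"wx":0,"wy":0,"wz":0},
    {"tx":0,"ty":3.5,"tz":0,"wx":0,"wy":0,"wz":0},
    {"tx":0,"ty":3.5,"tz":0,"wx":0,"wy":0,"wz":0},
    {"tx":0,"ty":3.2,"tz":0,"wx":0,"wy":0,"wz":0},
    {"tx":0,"ty":1.6,"tz":0,"wx":0,"wy":0,"wz":0},
    {"tx":0,"ty":0,"tz":0,"wx":0,"wy":0,"wz":0},
  ],
)

```text
time_s: 7.48
ee_pos: [526.1, -95.4, 78.6]
ee_rot: [179.6, -14.0, 18.6]
force: [0.7, -0.2, 0.6]
gripper_width: 0.3
gripper_force: 0.0
```

Run:
```python
from workcell import env, grab_frame
from h import *
import pickle
f0=pickle.load(open("f0.pkl","rb"))["top"]
im=[]
for n,x,y in(("side",215,175),("top",215,180)):
    f=grab_frame(n); s=env.state(); p=s["ee_pos"]
    c=f["color"][y:y+50,x:x+66].astype(float)
    c=(np.clip(c/130,0,1)**.6*255).astype(np.uint8)
    c=cv2.resize(c,None,fx=6,fy=6,interpolation=cv2.INTER_CUBIC)[:,:,::-1].copy()
    u=proj(f,p); cv2.drawMarker(c,tuple(int(6*(a-b)) for a,b in zip(u,(x,y))),(255,0,255),0,14,1); im.append(c)
cv2.imwrite("pics/ent.png",np.hstack(im)); print(p,s["force"],s["gripper_force"])
```

```text
[523.92419332 -92.27932254  78.13580663] [-0.51332556  1.08570137  0.03895566] 0.0
```

View pics/ent.png

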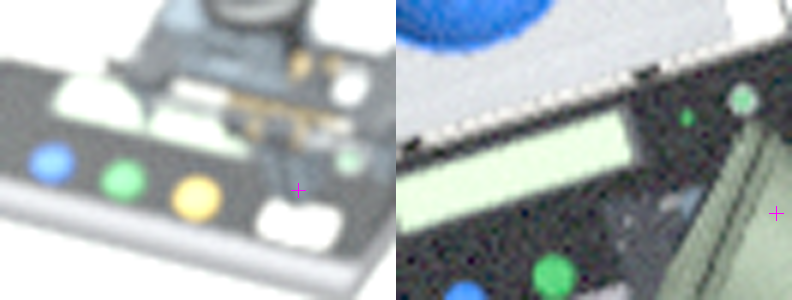

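The hand hovers about 29 mm above the white key (300,225), and the blue key is up. Descending the same way.

Request:
move_arm(
  plan=[
    {"tx":0,"ty":-0.2,"tz":0.8,"wx":0,"wy":0,"wz":0},
    {"tx":0,"ty":0,"tz":0.8,"wx":0,"wy":0,"wz":0},
    {"tx":0,"ty":0,"tz":0.5,"wx":0,"wy":0,"wz":0},
    {"tx":0,"ty":0,"tz":0.3,"wx":0,"wy":0,"wz":0},
    {"tx":0,"ty":0,"tz":0.1,"wx":0,"wy":0,"wz":0},
    {"tx":0,"ty":0,"tz":0,"wx":0,"wy":0,"wz":0},
    {"tx":0,"ty":0,"tz":0,"wx":0,"wy":0,"wz":0},
  ],
)

```text
time_s: 8.17
ee_pos: [530.0, -88.2, 54.9]
ee_rot: [179.7, -14.0, 18.8]
force: [0.2, 0.4, -0.2]
gripper_width: 0.8
gripper_force: 0.0
```

Request:
move_arm(
  plan=[
    {"tx":0,"ty":0,"tz":0.1,"wx":0,"wy":0,"wz":0},
    {"tx":0,"ty":0,"tz":0.1,"wx":0,"wy":0,"wz":0},
    {"tx":0,"ty":0,"tz":0.1,"wx":0,"wy":0,"wz":0},
    {"tx":0,"ty":0,"tz":0.1,"wx":0,"wy":0,"wz":0},
    {"tx":0,"ty":0,"tz":0,"wx":0,"wy":0,"wz":0},
    {"tx":0,"ty":0,"tz":0,"wx":0,"wy":0,"wz":0},
  ],
)

```text
time_s: 8.67
ee_pos: [530.8, -88.2, 51.0]
ee_rot: [179.7, -14.0, 18.8]
force: [0.7, -0.1, 0.1]
gripper_width: 0.2
gripper_force: 0.0
```

Request:
move_arm(
  plan=[
    {"tx":0,"ty":0,"tz":0.1,"wx":0,"wy":0,"wz":0},
    {"tx":0,"ty":0,"tz":0.1,"wx":0,"wy":0,"wz":0},
    {"tx":0,"ty":0,"tz":0.1,"wx":0,"wy":0,"wz":0},
    {"tx":0,"ty":0,"tz":0,"wx":0,"wy":0,"wz":0},
    {"tx":0,"ty":0,"tz":0,"wx":0,"wy":0,"wz":0},
  ],
)

```text
time_s: 9.08
ee_pos: [531.7, -88.0, 48.2]
ee_rot: [179.7, -14.0, 18.8]
force: [0.6, -0.3, 1.2]
gripper_width: 0.4
gripper_force: 0.7
```

Request:
move_arm(
  plan=[
    {"tx":0,"ty":0,"tz":0.1,"wx":0,"wy":0,"wz":0},
    {"tx":0,"ty":0,"tz":0.1,"wx":0,"wy":0,"wz":0},
    {"tx":0,"ty":0,"tz":0,"wx":0,"wy":0,"wz":0},
    {"tx":0,"ty":0,"tz":0,"wx":0,"wy":0,"wz":0},
  ],
)

```text
time_s: 9.42
ee_pos: [532.1, -87.8, 46.3]
ee_rot: [179.7, -14.0, 18.8]
force: [-1.0, -0.4, 2.7]
gripper_width: 0.4
gripper_force: 1.5
```

Grip force tracks the blue press (2.37 at about 5.3 mm), so 2 mm more should do it.

Request:
move_arm(
  plan=[
    {"tx":0,"ty":0,"tz":0.1,"wx":0,"wy":0,"wz":0},
    {"tx":0,"ty":0,"tz":0.1,"wx":0,"wy":0,"wz":0},
    {"tx":0,"ty":0,"tz":0,"wx":0,"wy":0,"wz":0},
    {"tx":0,"ty":0,"tz":0,"wx":0,"wy":0,"wz":0},
    {"tx":0,"ty":0,"tz":0,"wx":0,"wy":0,"wz":0},
    {"tx":0,"ty":0,"tz":0,"wx":0,"wy":0,"wz":0},
    {"tx":0,"ty":0,"tz":0,"wx":0,"wy":0,"wz":0},
    {"tx":0,"ty":0,"tz":0,"wx":0,"wy":0,"wz":0},
  ],
)

```text
time_s: 10.08
ee_pos: [532.6, -87.7, 44.3]
ee_rot: [179.7, -14.0, 18.8]
force: [-0.2, -0.5, 4.1]
gripper_width: 0.4
gripper_force: 2.4
```

Run:
```python
from workcell import env, grab_frame
import numpy as np
F=[]
for i in range(2):
    grab_frame("side"); s=env.state(); F.append(s["force"])
print(np.mean(F,0),s["gripper_force"],s["ee_pos"],s["time_s"])
```

```text
[-0.83658222 -0.11848733  4.64349625] 2.3928939303732477 [532.64271109 -87.65397932  44.34664356] 10.1833
```

Held about 0.6 s. Withdrawing along the panel normal.

Request:
move_arm(
  plan=[
    {"tx":0,"ty":0,"tz":-0.2,"wx":0,"wy":0,"wz":0},
    {"tx":0,"ty":0,"tz":-0.5,"wx":0,"wy":0,"wz":0},
    {"tx":0,"ty":0,"tz":-1.2,"wx":0,"wy":0,"wz":0},
    {"tx":0,"ty":0,"tz":-2.2,"wx":0,"wy":0,"wz":0},
    {"tx":0,"ty":0,"tz":-2.5,"wx":0,"wy":0,"wz":0},
    {"tx":0,"ty":0,"tz":-2.5,"wx":0,"wy":0,"wz":0},
    {"tx":0,"ty":0,"tz":-2.5,"wx":0,"wy":0,"wz":0},
    {"tx":0,"ty":0,"tz":-2.5,"wx":0,"wy":0,"wz":0},
    {"tx":0,"ty":0,"tz":-1,"wx":0,"wy":0,"wz":0},
    {"tx":0,"ty":0,"tz":0,"wx":0,"wy":0,"wz":0},
    {"tx":0,"ty":0,"tz":0,"wx":0,"wy":0,"wz":0},
    {"tx":0,"ty":0,"tz":0,"wx":0,"wy":0,"wz":0},
  ],
)

```text
time_s: 11.18
ee_pos: [496.7, -98.2, 188.9]
ee_rot: [179.8, -13.8, 18.8]
force: [0.1, 1.1, -0.6]
gripper_width: 0.4
gripper_force: 0.0
```

Run:
```python
from workcell import env, grab_frame
import cv2
cv2.imwrite("pics/end.png",grab_frame("side")["color"][:,:,::-1]); s=env.state(); print(s["ee_pos"],s["force"],s["gripper_force"])
```

```text
[496.73646669 -98.11414075 188.77637629] [ 0.62779753 -0.30138946  0.31253573] 0.0
```

View pics/end.png

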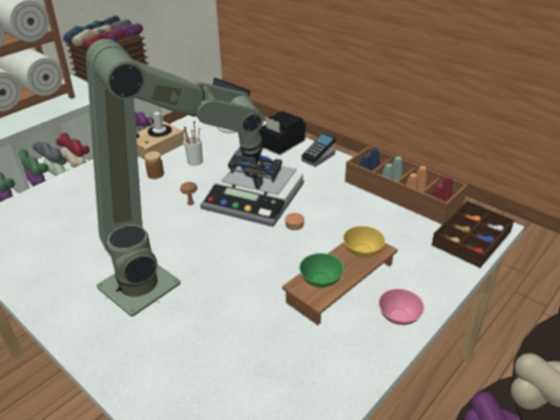

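The hand is clear at about (255,170), and everything visible stands where it was: scale at (250,195), mushroom at (188,190), tin at (295,220). Handing in.

```bash
python3 -c "
from workcell import env
print(env.job_done())"
```

```text
the job is handed in; nothing more can be done
None
```

I pressed the blue tare key, then white enter, each to about 5 mm for at least half a second at under 6 N, drew the hand clear and handed the job in at about 11 s; no verdict came back.

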